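Pull the tall sample box from the packed rack

TASK

Get the tall sample box ready on the bench mat: clear every wooden offcut from the mat into the grey waste bin, lift the retaining bar off its two posts and set it down on the bench, then tilt the tall box forward out of the packed row by its tab, some 15 degrees with its foot still in the rack, pull it free and stand it upright on the mat without letting it fall over. Finally lay the bar back across both posts, fully down in the notches and about centred, so that the four other boxes stay secured upright in the rack; do not knock the glassware.

Things in the scene. Friction and masses are not known exactly. Their poses are not given: they have to be found in the camera images.
- rack: fixed aluminium rack; origin at the centre of its underside on the bench, x to its back (away from the robot), y along the row, z up. Inner floor 8 mm up, 96 mm deep (x -48 to +48 mm), 192 mm wide; front lip 8 mm thick, top 28 mm up; ends 85 mm high; full back wall 164 mm high
- rack_overhang (a point): middle of the lower front edge of the rim that overhangs the row from the back wall (37 mm behind the rack's middle, 157 mm up): it stops the tall box from being lifted straight up more than 15 mm, so it must be tilted to the front first
- rack_notches (a point): midway between the two forked posts in front of the row, at the height of the notch bottoms (67 mm in front of the rack's middle, 90 mm up). Posts stand 105 mm to either side along y, 14 mm thick; each has a U notch open upward, 32 mm wide (x), 17 mm deep
- tall_box_center (a point): centre (half-way up the body, without the tab) of the tall white sample box, body 88 (x) x 36 (y) x 134 mm, 0.2 to 0.45 kg, in one of the three inner places of the row. 30 mm taller than the others, whose tab tops reach about as high as its body. x to its back, z up
- tall_box_tab (a point): centre of the grip tab on top of the tall box: 10 mm thick (y), 40 mm long (x), 32 mm high; 8 mm in front of and 83 mm above the box's centre
- tall_box_foot (a point): middle of the lower front edge of the tall box (44 mm in front of and 67 mm below its centre)
- bar_center (a point): centre of the steel retaining bar (26 (x) x 240 (y) x 12 mm (z)); at the start it lies in the two notches, across the front of the row. On its middle stands a black grip block 20 (x) x 22 (y) x 46 mm high, whose centre is 29 mm above this point. Lying in the notches this point is 96 mm above the bench
- mat: fixed grey bench mat 260 (x) x 240 (y) x 5 mm; origin at the centre of its underside, its top 5 mm up
- bin: fixed open grey waste bin 180 (x) x 160 (y) x 80 mm, 4 mm walls with a rim 190 x 172 mm over all; origin at the centre of its underside
- flask: stoppered conical flask, 75 mm wide, 114 mm high, bystander behind the rack; origin under its centre
- beaker: glass beaker, 78 mm wide, 92 mm high, bystander behind the rack; origin under its centre
- box_a_center (a point): centre (half-way up) of one of the four lower sample boxes, 88 x 36 x 104 mm with the same kind of tab, packed with about 2 mm between boxes (pitch 38 mm); stays in the rack
- box_b_center (a point): centre (half-way up) of one of the four lower sample boxes, 88 x 36 x 104 mm with the same kind of tab, packed with about 2 mm between boxes (pitch 38 mm); stays in the rack
- box_c_center (a point): centre (half-way up) of one of the four lower sample boxes, 88 x 36 x 104 mm with the same kind of tab, packed with about 2 mm between boxes (pitch 38 mm); stays in the rack
- box_d_center (a point): centre (half-way up) of one of the four lower sample boxes, 88 x 36 x 104 mm with the same kind of tab, packed with about 2 mm between boxes (pitch 38 mm); stays in the rack
- offcut_0_center (a point): centre (half-way up) of a wooden offcut 66 x 34 x 28 mm (x long, y, z), with a smaller step on its +x end (last 16 mm, 8 mm lower and narrower); may be absent
- offcut_1_center (a point): centre (half-way up) of a wooden offcut 70 x 32 x 27 mm (x long, y, z), with a smaller step on its +x end (last 16 mm, 8 mm lower and narrower); may be absent
- offcut_2_center (a point): centre (half-way up) of a wooden offcut 62 x 36 x 30 mm (x long, y, z), with a smaller step on its +x end (last 16 mm, 8 mm lower and narrower); may be absent
- offcut_3_center (a point): centre (half-way up) of a wooden offcut 68 x 30 x 27 mm (x long, y, z), with a smaller step on its +x end (last 16 mm, 8 mm lower and narrower); may be absent
Mind the look-alikes: they are no part of the job. Leave any green look-alike of the part that bears box_c_center alone. Leave any yellow look-alike of the part that bears offcut_1_center alone.

How it is judged (in metres and radians):
On the way, in this order (a step that is already met when the one before it is completed fails the run):
1. the retaining bar is off the posts and set down low on the bench (height (world z) of bar_center below 0.06 m and contact force between the fingers and bar below 0.1 N), for 0.2 s.
2. the tall box is tilted forward at least 10 degrees, its foot still in the rack (angle between tall_box_center's own z axis and vertical above 0.17 rad and x of tall_box_center in the frame of rack below -0.008 m and x of tall_box_foot in the frame of rack between -0.06 and 0 m and z of tall_box_foot in the frame of rack below 0.04 m), for 0.1 s.
3. the tall box stands upright on the mat (x of tall_box_center in the frame of mat between -0.105 and 0.105 m and y of tall_box_center in the frame of mat between -0.095 and 0.095 m and z of tall_box_center in the frame of mat between 0.062 and 0.082 m and angle between tall_box_center's own z axis and vertical below 0.1 rad), for 0.2 s.
At the end, for the whole second after the job is handed in: Tall box at rest upright (0.1 rad) on the mat, its centre 25 mm inside the edge; every offcut present inside the bin; bar in both notches, centred along its length within 15 mm, level, parallel to the row (0.07 rad); the other four boxes upright (0.15 rad) in the rack (all of step 3 and linear speed of tall_box below 0.03 m/s and x of bar_center in the frame of rack between -0.075 and -0.059 m and y of bar_center in the frame of rack between -0.015 and 0.015 m and z of bar_center in the frame of rack between 0.09 and 0.102 m and angle between the y axis of bar_center and the y axis of rack, either way round below 0.07 rad and angle between bar_center's own z axis and vertical below 0.1 rad and x of box_a_center in the frame of rack between -0.02 and 0.02 m and y of box_a_center in the frame of rack between -0.09 and 0.09 m and z of box_a_center in the frame of rack between 0.05 and 0.07 m and angle between each of box_a_center, box_b_center, box_c_center, box_d_center's own z axis and vertical below 0.15 rad and x of box_b_center in the frame of rack between -0.02 and 0.02 m and y of box_b_center in the frame of rack between -0.09 and 0.09 m and z of box_b_center in the frame of rack between 0.05 and 0.07 m and x of box_c_center in the frame of rack between -0.02 and 0.02 m and y of box_c_center in the frame of rack between -0.09 and 0.09 m and z of box_c_center in the frame of rack between 0.05 and 0.07 m and x of box_d_center in the frame of rack between -0.02 and 0.02 m and y of box_d_center in the frame of rack between -0.09 and 0.09 m and z of box_d_center in the frame of rack between 0.05 and 0.07 m and x of offcut_0_center in the frame of bin between -0.083 and 0.083 m and y of offcut_0_center in the frame of bin between -0.073 and 0.073 m and z of offcut_0_center in the frame of bin between 0 and 0.078 m and x of offcut_1_center in the frame of bin between -0.083 and 0.083 m and y of offcut_1_center in the frame of bin between -0.073 and 0.073 m and z of offcut_1_center in the frame of bin between 0 and 0.078 m and x of offcut_2_center in the frame of bin between -0.083 and 0.083 m and y of offcut_2_center in the frame of bin between -0.073 and 0.073 m and z of offcut_2_center in the frame of bin between 0 and 0.078 m and x of offcut_3_center in the frame of bin between -0.083 and 0.083 m and y of offcut_3_center in the frame of bin between -0.073 and 0.073 m and z of offcut_3_center in the frame of bin between 0 and 0.078 m); the robot touches nothing.
It fails at once if the tall box falls over (angle between tall_box_center's own z axis and vertical above 1.2 rad).
It fails at once if the flask or beaker is knocked more than 30 mm aside (distance of any of flask, beaker from where it was at the start of the episode above 0.03 m).
Of offcut_0, offcut_1, offcut_2, offcut_3 only 3 to 4 are there at a start; the rules pass over those that are not, and their reading is None.
At some moment in a run one of offcut_0, offcut_1, offcut_2, offcut_3 may be knocked a few centimetres aside while the robot is not near it.
It also fails if it takes over 210 s, if anything falls off the work surface, if the arm or the gripper's body presses on something with over 40 N, if the wrist force passes 120 N, or if a joint passes its speed limit or range.

ROBOT

A 6-joint arm with a two-finger parallel gripper is mounted at the origin on a cart in front of the work surface, level with it; the furniture and walls round the work are solid. World frame = base frame: x ahead of the robot, y to its left, z up, the work surface at z = 0. Lengths are in m, angles in degrees, forces in N, time in s.
With the tool pointing down it reaches from about 0.325 to 0.775 m from the base axis. Payload 5.5 kg.
Tool frame: the origin (TCP) lies at the centre of the arm's flange, where the gripper is bolted on; the fingertips stand 182 mm ahead of it and the grasp point (between the pads) lies 163 mm ahead of it; z points along the fingers, y is the direction in which the jaws open and shut (so a half turn about z gives the same grasp; the last joint's range is limited). The gripper opens to 88 mm and grips with 3 to 60 N. Pads are 20 mm wide; open, the fingers measure 115 mm over their backs; the gripper's body (75 mm by 178 mm) begins 61 mm behind the grasp point.
Start: joints at [63.959, 5.22, 70.514, -0, 104.267, -3.249], TCP at [0.232, 0.553, 0.405] pointing down, gripper open.
Joint ranges: [-164.24, 164.24], [-49.07, 125.15], [9.68, 141.18], [-86.29, 266.29], [3.28, 154.24], [-151.56, 151.56]. Speed limits (degrees/s): [147.25, 147.25, 172.46, 180, 180, 180].

INTERFACE

Orientations are given as [roll, pitch, yaw] about the fixed x, y, z axes, in that order (R = Rz(yaw) Ry(pitch) Rx(roll)).
In Python, from station import r gives the robot as it stands. The module is installed in compiled form; this text tells all that it offers. Calls block until the motion is done:
- r.reach(position, orientation): joint-space move of the TCP to a pose.
- r.servo_line(position, rotation=None, speed=0.15): straight line of the TCP; rotation=None keeps the orientation; speed is the mean speed in m/s.
- r.move_joints(angles): joint-space move.
- r.let_go() and r.grab(squeeze=None): open the fingers fully, or close them until they stop; squeeze is the grip in N (None keeps the last).
- r.wait(seconds).
- r.inverse_kinematics(position, orientation): joint angles nearest the present ones, or None.
- r.sense(): the state.
- r.snapshot(name): name is "scene" or "top" or "wrist"; returns a dict with "frame" (420x560x3 uint8, red, green, blue), "fx", "fy", "cx", "cy" (pixels), "R" (3x3) and "t" (3): a world point X has camera coordinates R X + t. Camera axes: x right, y down, z forward; pixel columns grow to the right and rows downward; lengths in m; the calibration is good to about 2 mm. The wrist camera is an equidistant fisheye: a pixel r from the principal point sees the ray r / f radians off the axis. A picture is of the moment at which its call begins. There is no depth.
A pose or a line that the arm cannot do raises r.IKError and nothing moves.
- r.hand_in(): hands the job in, once; it reports no verdict.
The state is a dict: "clock": time; "joints": joint angles; "joint_vel": joint speeds; "joint_torque": joint torques, N m; "tcp_pos": TCP position; "orientation": TCP orientation; "contact_force": force on the tool from outside, world axes, zero at the start; "torque": the same for the moment, N m; "opening": finger opening in m.
Only numpy, scipy, OpenCV 4.12 (cv2) and the standard library are available. Lean on these libraries where they do the work, as an engineer would, in place of code of your own. Each camera call takes 0.05 s, during which the arm holds its last target.

## Working session

There is one attempt and no reset: what is moved stays moved. The work goes in short steps, each a Python script; the robot and the scene stay as the last script left them, time stands still between calls to the robot, and variables do not carry over. Pictures are saved under pics/ and viewed, and the job is handed in when it is done.

```bash
mkdir -p pics; ls; cat > h.py <<'E'
import numpy as np, cv2
from station import r
def snap(cam,fn=None):
    s=r.snapshot(cam)
    if fn: cv2.imwrite('pics/'+fn+'.png',s['frame'][:,:,::-1])
    return s
E
python3 - <<'E'
from h import *
import pickle
for c in ['scene','top','wrist']:
    s=snap(c,c+'0'); pickle.dump(s,open(c+'0.pkl','wb'))
    R=np.array(s['R']);print(c,s['fx'],s['cx'],s['cy'],'cam pos',-R.T@np.array(s['t']),R.round(3).tolist())
print(r.sense())
E
```

```text
pics
scene 465.57938376519655 279.0374708583495 210.47051174903208 cam pos [-0.23579223 -0.33413849  1.20136327] [[0.508, -0.861, 0.008], [-0.65, -0.389, -0.653], [0.565, 0.327, -0.758]]
top 418.03705927336364 277.3775323378854 209.11306397303542 cam pos [0.39484457 0.09639026 1.50908657] [[-0.024, -0.999, -0.021], [-0.992, 0.027, -0.124], [0.124, 0.017, -0.992]]
wrist 325.19226210127806 276.9405135504002 205.11954645634586 cam pos [0.17181761 0.57767894 0.38400809] [[0.387, 0.922, -0.003], [0.895, -0.375, 0.241], [0.221, -0.096, -0.97]]
{'clock': 0.15, 'joints': array([ 6.39599519e+01,  5.25327336e+00,  7.05651091e+01,  8.31193866e-04,
        1.04264953e+02, -3.24868307e+00]), 'joint_vel': array([ 0.10685591, -0.0618824 , -0.24657724,  0.10033455,  0.01949223,
       -0.0138713 ]), 'joint_torque': array([ 1.71065007e-03, -4.47042739e+01, -4.06908774e+01,  6.99259364e-02,
        2.74552940e-02, -1.04927001e-04]), 'tcp_pos': array([0.23244965, 0.55320238, 0.40377473]), 'orientation': array([-1.79916844e+02, -5.52719680e-03,  1.57208835e+02]), 'contact_force': array([ 0.63858871, -0.10934574, -0.43262968]), 'torque': array([-0.01572864,  0.0366704 , -0.04787362]), 'opening': 0.08769683916547763}
```

View pics/scene0.png

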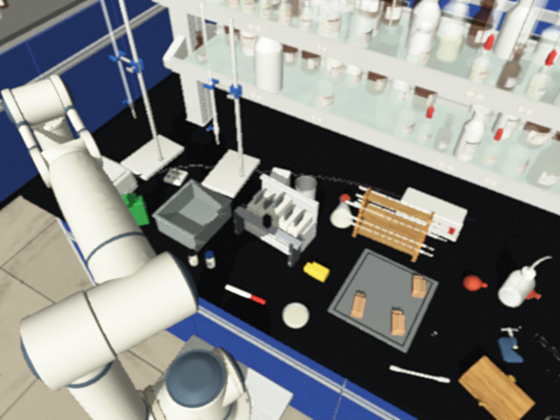

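View pics/top0.png

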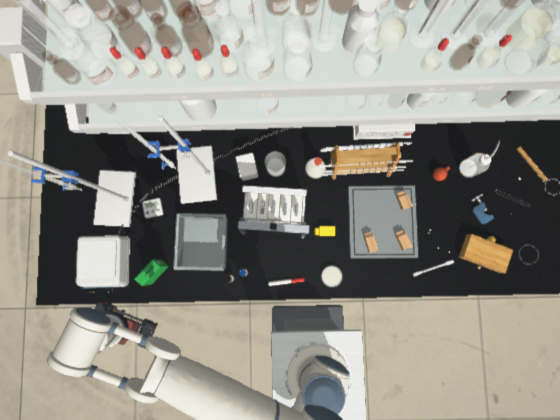

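View pics/wrist0.png

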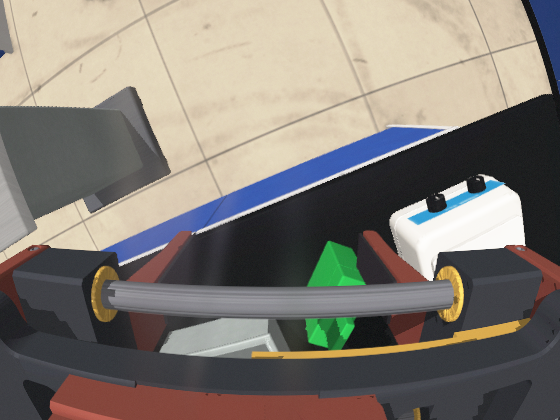

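```bash
python3 - <<'E'
import cv2
a=cv2.imread('pics/top0.png');b=cv2.imread('pics/scene0.png')
cv2.imwrite('pics/z1.png',cv2.resize(a[170:280,160:430],None,fx=2.96,fy=2.96,interpolation=cv2.INTER_CUBIC))
cv2.imwrite('pics/z2.png',cv2.resize(b[160:350,150:450],None,fx=2.66,fy=2.66,interpolation=cv2.INTER_CUBIC))
E
```

```text
(no output)
```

View pics/z1.png

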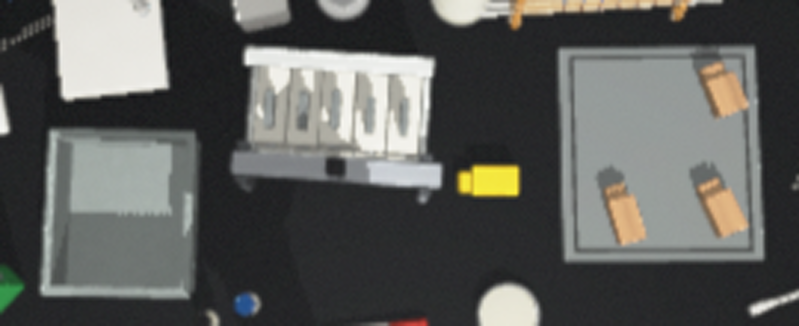

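View pics/z2.png

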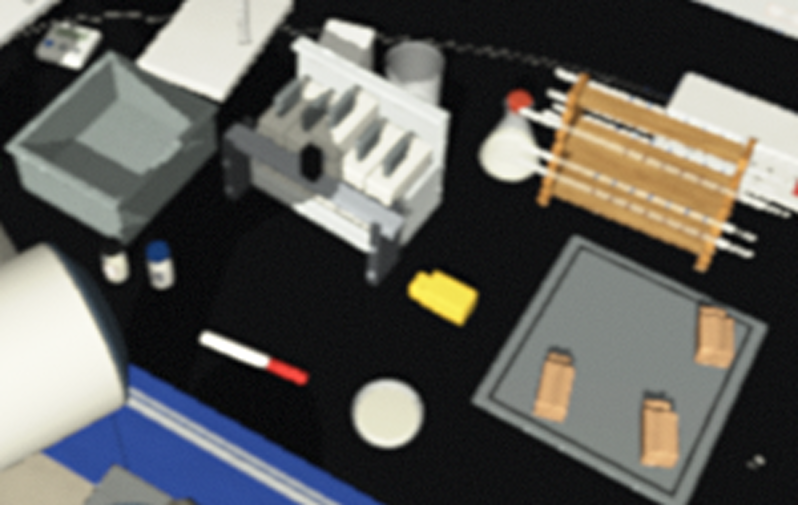

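```bash
cat >> h.py <<'E'
import pickle
from scipy.spatial.transform import Rotation as Ro
def rays(s,uv,wrist=False):
    uv=np.atleast_2d(np.asarray(uv,float)); R=np.array(s['R']);t=np.array(s['t'])
    x=(uv[:,0]-s['cx'])/s['fx'];y=(uv[:,1]-s['cy'])/s['fy']
    if wrist:
        th=np.hypot(x,y); k=np.where(th>1e-9,np.sin(th)/np.maximum(th,1e-9),1)
        d=np.c_[x*k,y*k,np.cos(th)]
    else: d=np.c_[x,y,np.ones_like(x)]
    d=d@R; d/=np.linalg.norm(d,axis=1)[:,None]
    return -R.T@t,d
def plane(s,uv,z,wrist=False):
    o,d=rays(s,uv,wrist); return o+d*((z-o[2])/d[:,2])[:,None]
def proj(s,X,wrist=False):
    c=np.atleast_2d(X)@np.array(s['R']).T+np.array(s['t'])
    if wrist:
        rr=np.hypot(c[:,0],c[:,1]);th=np.arctan2(rr,c[:,2]);k=th/np.maximum(rr,1e-12)
        x,y=c[:,0]*k,c[:,1]*k
    else: x,y=c[:,0]/c[:,2],c[:,1]/c[:,2]
    return np.c_[s['fx']*x+s['cx'],s['fy']*y+s['cy']]
def tri(obs):
    A=np.zeros((3,3));b=np.zeros(3)
    L=[]
    for s,uv,w in obs:
        o,d=rays(s,uv,w);d=d[0];P=np.eye(3)-np.outer(d,d);A+=P;b+=P@o;L.append((o,P))
    X=np.linalg.solve(A,b)
    return X,[np.linalg.norm(P@(X-o)) for o,P in L]
def hsv(s): return cv2.cvtColor(s['frame'],cv2.COLOR_RGB2HSV)
E
python3 - <<'E'
from h import *
for c in ['top','scene']:
    s=pickle.load(open(c+'0.pkl','rb'));H=hsv(s)
    m=((H[...,0]>5)&(H[...,0]<19)&(H[...,1]>70)&(H[...,2]>110)).astype(np.uint8)
    n,l,st,ce=cv2.connectedComponentsWithStats(m)
    for i in range(1,n):
        if 40<st[i,4]<900:
            cn=cv2.findContours((l==i).astype(np.uint8),0,1)[0][0]
            print(c,st[i],ce[i].round(1),cv2.minAreaRect(cn),plane(s,ce[i],.03).round(3))
s=pickle.load(open('top0.pkl','rb'));H=hsv(s)
def quad(box,z,lo,hi):
    x0,y0,x1,y1=box
    g=s['frame'].astype(int).sum(2)/3
    m=np.zeros(g.shape,np.uint8);m[y0:y1,x0:x1]=(g[y0:y1,x0:x1]>lo)&(g[y0:y1,x0:x1]<hi)
    m=cv2.morphologyEx(m,cv2.MORPH_CLOSE,np.ones((5,5)))
    n,l,st,ce=cv2.connectedComponentsWithStats(m);i=1+st[1:,4].argmax()
    cn=cv2.findContours((l==i).astype(np.uint8),0,1)[0][0]
    re=cv2.minAreaRect(cn);bp=cv2.boxPoints(re);P=plane(s,bp,z)
    print(re,P.round(3).tolist(),P.mean(0).round(4))
    print(np.linalg.norm(P-np.roll(P,1,0),axis=1).round(3))
quad((343,180,425,265),.005,60,256)
quad((168,205,232,275),.08,50,256)
E
```

```text
top [179   5  13  14  86] [184.6  11.7] ((185.286865234375, 11.155736923217773), (9.858839988708496, 15.492464065551758), 39.80556869506836) [[1.347 0.457 0.03 ]]
top [120   9  10  11  56] [124.8  13.1] ((125.08538055419922, 13.23170280456543), (11.400686264038086, 6.090776443481445), 51.34019470214844) [[1.35  0.687 0.03 ]]
top [517 147  31  34 205] [532.1 164. ] ((532.0380859375, 163.88897705078125), (42.63373565673828, 4.871277332305908), 49.89908981323242) [[ 0.718 -0.791  0.03 ]]
top [314 157   8   9  51] [317.6 161.1] ((317.5, 161.0), (8.0, 7.0), 90.0) [[ 0.751 -0.027  0.03 ]]
top [434 167  16  14 138] [440.9 173.9] ((441.5, 173.5), (13.0, 15.0), 90.0) [[ 0.692 -0.465  0.03 ]]
top [396 191  16  18 187] [403.7 200. ] ((403.7586364746094, 199.39659118652344), (17.641056060791016, 11.513111114501953), 68.19859313964844) [[ 0.601 -0.327  0.03 ]]
top [396 230  17  20 191] [403.4 240. ] ((403.300048828125, 239.6000213623047), (19.230182647705078, 10.733125686645508), 63.43495178222656) [[ 0.459 -0.317  0.03 ]]
top [364 232  14  21 184] [370.5 242.1] ((370.4999694824219, 241.5), (20.1
[... 1171 characters left out ...]
9, 304.85882568359375), (11.931177139282227, 24.947004318237305), 12.528807640075684) [[ 0.448 -0.201  0.03 ]]
scene [391 310  14  26 329] [397.3 322.7] ((397.5, 322.5), (25.0, 13.0), 90.0) [[ 0.454 -0.316  0.03 ]]
((382.88616943359375, 221.83203125), (73.97799682617188, 68.97947692871094), 88.60282135009766) [[0.663, -0.134, 0.005], [0.662, -0.384, 0.005], [0.395, -0.373, 0.005], [0.395, -0.129, 0.005]] [ 0.5288 -0.255   0.005 ]
[0.267 0.25  0.267 0.244]
((199.99537658691406, 241.6665802001953), (53.11840057373047, 58.088706970214844), 1.5911402702331543) [[0.375, 0.483, 0.08], [0.574, 0.479, 0.08], [0.564, 0.295, 0.08], [0.366, 0.302, 0.08]] [0.4698 0.3895 0.08  ]
[0.181 0.199 0.184 0.198]
```

```bash
python3 - <<'E'
from h import *
print(r.sense()['clock'])
for n,p in [('wr1',[.62,.13,.45]),('wm1',[.62,-.25,.42])]:
    for yaw in (180,):
        try:
            r.reach(p,[180,0,yaw]); s=snap('wrist',n);pickle.dump(s,open(n+'.pkl','wb'));print(n,yaw,r.sense()['joints'].round(1),r.sense()['clock']);break
        except r.IKError as e: print(e)
E
```

```text
0.15
wr1 180 [  8.9  11.4  59.1   0.  109.5 -81.2] 2.2667
wm1 180 [ -24.7   16.4   56.3    0.   107.2 -114.9] 3.7333
```

View pics/wr1.png

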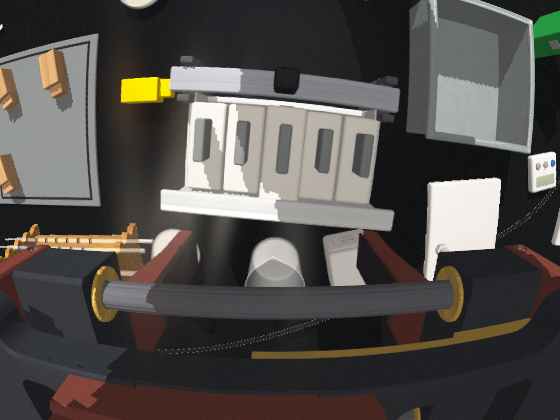

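View pics/wm1.png

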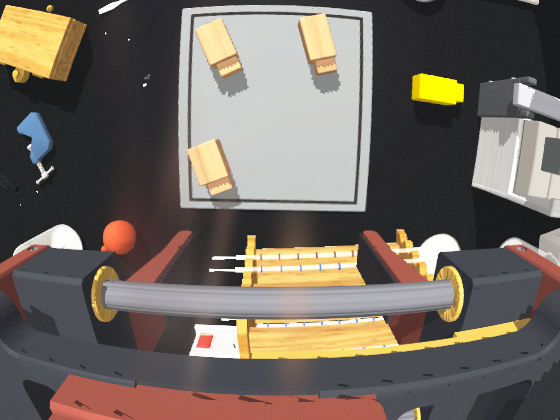

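```bash
cat >> h.py <<'E'
def offcuts(s,z=.033,amin=500,hlo=8,hhi=24,verbose=True):
    H=hsv(s);m=((H[...,0]>=hlo)&(H[...,0]<hhi)&(H[...,1]>60)&(H[...,2]>120)).astype(np.uint8)
    m[225:]=0
    m=cv2.morphologyEx(m,cv2.MORPH_OPEN,np.ones((3,3)))
    n,l,st,ce=cv2.connectedComponentsWithStats(m);out=[]
    for i in range(1,n):
        if st[i,4]<amin: continue
        cn=cv2.findContours((l==i).astype(np.uint8),0,1)[0][0][:,0]
        P=plane(s,cn,z,True)
        re=cv2.minAreaRect((P[:,:2]*1000).astype(np.float32))
        bp=cv2.boxPoints(re);e=[bp[1]-bp[0],bp[2]-bp[1]];e=max(e,key=np.linalg.norm)
        ang=np.degrees(np.arctan2(e[1],e[0]))%180
        c=np.array(re[0])/1000
        out.append((c,ang,re[1],ce[i],st[i,4]))
        if verbose: print(ce[i].round(0),st[i,4],c.round(4),'size',np.round(re[1],1),'ang',round(ang,1))
    return out
E
python3 - <<'E'
from h import *
s=pickle.load(open('wm1.pkl','rb'))
offcuts(s)
# heights by two views: centroids of bright tops
T=pickle.load(open('top0.pkl','rb'));S=pickle.load(open('scene0.pkl','rb'))
for w,t,c in [((218,48),(403.4,240),(397.3,322.7)),((318,42),(370.5,242.1),(358.1,305.3)),((210,165),(403.7,200),(418.2,286.5))]:
    print(tri([(s,w,True),(T,t,False),(S,c,False)]))
im=cv2.imread('pics/wm1.png');cv2.imwrite('pics/z3.png',cv2.resize(im[:215,170:390],None,fx=2.7,fy=2.7,interpolation=2))
E
```

```text
[44. 44.] 3051 [ 0.4169 -0.5986] size [186.3 106.8] ang 67.4
[318.  45.] 1447 [ 0.4587 -0.2039] size [72.6 34.9] ang 13.6
[218.  45.] 1227 [ 0.4594 -0.3182] size [59.9 34.2] ang 22.6
[211. 168.] 1507 [ 0.6018 -0.3262] size [61.3 40.8] ang 19.6
(array([ 0.45962069, -0.31815705,  0.02198378]), [np.float64(0.0010238195551377555), np.float64(0.0014376296190399865), np.float64(0.002264970195469454)])
(array([ 0.45393785, -0.20205513,  0.0219807 ]), [np.float64(0.0005549999865194043), np.float64(0.0019452778163474103), np.float64(0.002282194432805954)])
(array([ 0.60042156, -0.32815131,  0.02347824]), [np.float64(0.001151499746695768), np.float64(0.0016759968192143566), np.float64(0.0019711090912629585)])
```

View pics/z3.png

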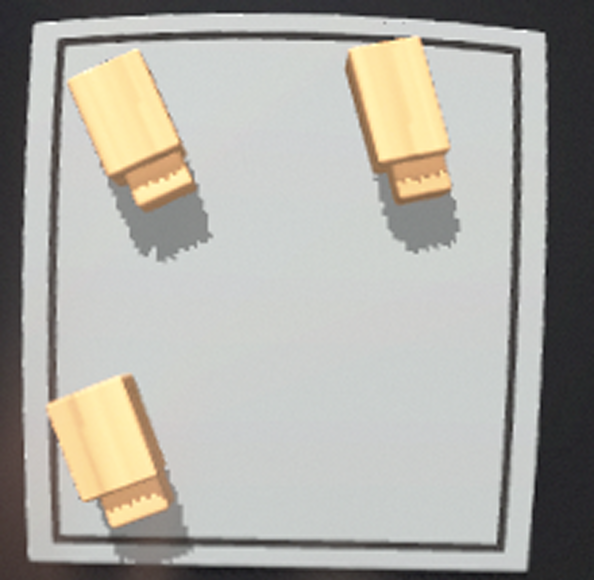

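```bash
cat >> h.py <<'E'
def pick_off(k,target_bin,shift=.006):
    """look from above mat, pick the offcut nearest to k (xy), drop at target_bin"""
    r.reach([.62,-.25,.42],[180,0,180]); s=snap('wrist')
    o=[q for q in offcuts(s,verbose=False) if -.40<q[0][1]<-.1]
    print(len(o),'offcuts',[(q[0].round(3).tolist(),round(q[1],1)) for q in o])
    q=min(o,key=lambda q:np.hypot(*(q[0]-k))); a=q[1]
    if a>90:a-=180
    ax=np.array([np.cos(np.radians(a)),np.sin(np.radians(a))]);c=q[0]-shift*ax
    yaw=180+a
    r.reach([c[0],c[1],.30],[180,0,yaw])
    r.servo_line([c[0],c[1],.163+.027],speed=.15)
    print('F before',r.sense()['contact_force'].round(1))
    r.grab(25); print('opening',r.sense()['opening'])
    r.servo_line([c[0],c[1],.36],speed=.25); print('opening lifted',r.sense()['opening'],r.sense()['contact_force'].round(1))
    r.reach([target_bin[0],target_bin[1],.36],[180,0,180])
    r.servo_line([target_bin[0],target_bin[1],.163+.075],speed=.2)
    r.let_go()
    r.servo_line([target_bin[0],target_bin[1],.36],speed=.3)
    print(r.sense()['clock'])
E
python3 - <<'E'
from h import *
pick_off((.4587,-.2039),(.47,.39))
s=snap('wrist','wb1')
E
```

```text
3 offcuts [([0.459, -0.204], np.float32(13.5)), ([0.459, -0.318], np.float32(22.8)), ([0.602, -0.326], np.float32(19.6))]
F before [-1.   0.3  0.4]
opening 0.03169800470629883
opening lifted 0.03191106226781405 [-0.1  0.2 -1.1]
11.925
```

View pics/wb1.png

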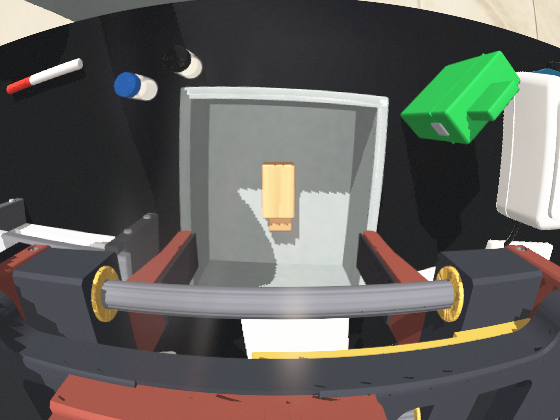

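The first offcut lies in the bin at (278,195), roughly central. Next come the other two.

```bash
python3 - <<'E'
from h import *
pick_off((.459,-.318),(.47,.425))
pick_off((.602,-.326),(.465,.355))
s=snap('wrist','wb2')
r.reach([.62,-.25,.42],[180,0,180]); snap('wrist','wm2')
E
```

```text
2 offcuts [([0.46, -0.318], np.float32(22.9)), ([0.602, -0.326], np.float32(19.6))]Traceback (most recent call last):
  File "<stdin>", line 2, in <module>
  File "h.py", line 60, in pick_off
    r.reach([c[0],c[1],.30],[180,0,yaw])
    ~~~~~~~^^^^^^^^^^^^^^^^^^^^^^^^^^^^^
station.IKError: the arm cannot take that pose within its joint ranges
```

```bash
sed -i "s/^    yaw=180+a$/    yaw=180+a\n    if r.inverse_kinematics([c[0],c[1],.19],[180,0,yaw]) is None: yaw=a/" h.py; python3 - <<'E'
from h import *
pick_off((.459,-.318),(.47,.425))
pick_off((.602,-.326),(.465,.355))
s=snap('wrist','wb2')
r.reach([.62,-.25,.42],[180,0,180]); snap('wrist','wm2')
E
```

```text
2 offcuts [([0.459, -0.318], np.float32(22.8)), ([0.602, -0.326], np.float32(19.6))]
F before [-0.3  0.7  0.9]
opening 0.033845930708112905
opening lifted 0.03366981195821025 [-0.2  0.4 -1.1]
23.0417
1 offcuts [([0.602, -0.326], np.float32(19.2))]
F before [-0.5 -0.5  0.4]
opening 0.036062954359623894
opening lifted 0.035505128809302594 [-0.2  0.4 -0.8]
33.475
```

View pics/wb2.png

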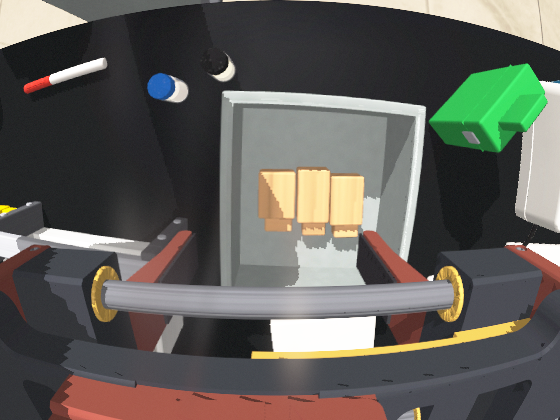

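View pics/wm2.png

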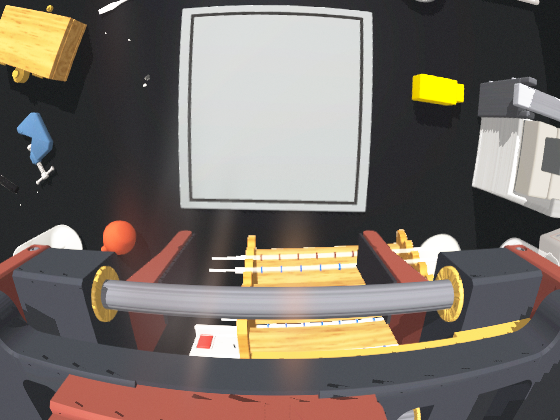

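```bash
python3 - <<'E'
from h import *
for n,p in [('wr2',[.66,.05,.40]),('wr3',[.56,.15,.40])]:
    r.reach(p,[180,0,180]); s=snap('wrist',n);pickle.dump(s,open(n+'.pkl','wb'))
    im=s['frame'][:,:,::-1]
    cv2.imwrite('pics/'+n+'z.png',cv2.resize(im[0:280,110:470],(800,622))[:600])
print(r.sense()['clock'])
im=cv2.imread('pics/wr1.png');cv2.imwrite('pics/wr1z.png',cv2.resize(im[40:250,140:420],None,fx=2.85,fy=2.85,interpolation=2))
E
```

```text
37.7
```

View pics/wr1z.png

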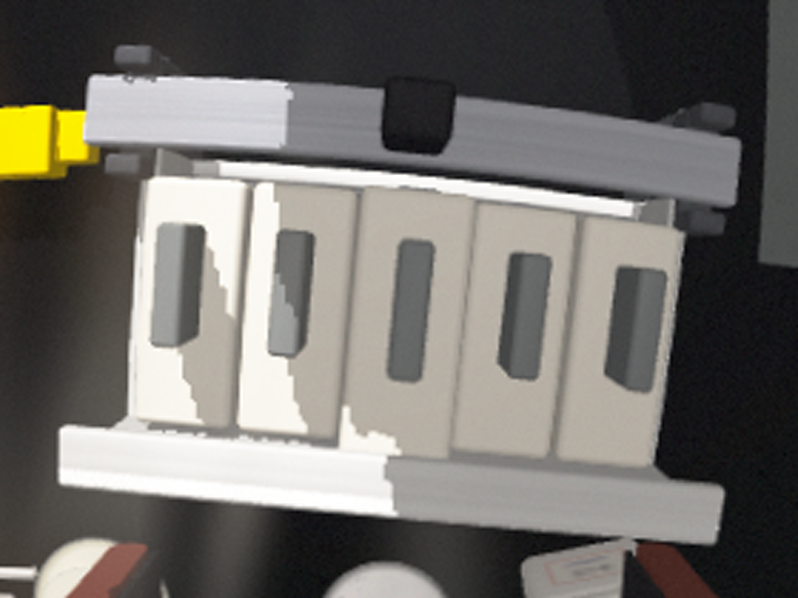

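View pics/wr2z.png

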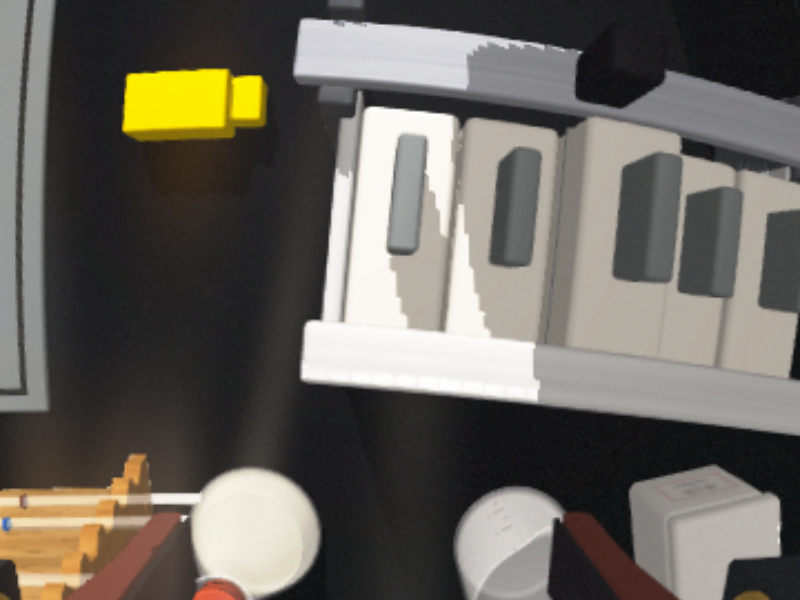

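View pics/wr3z.png

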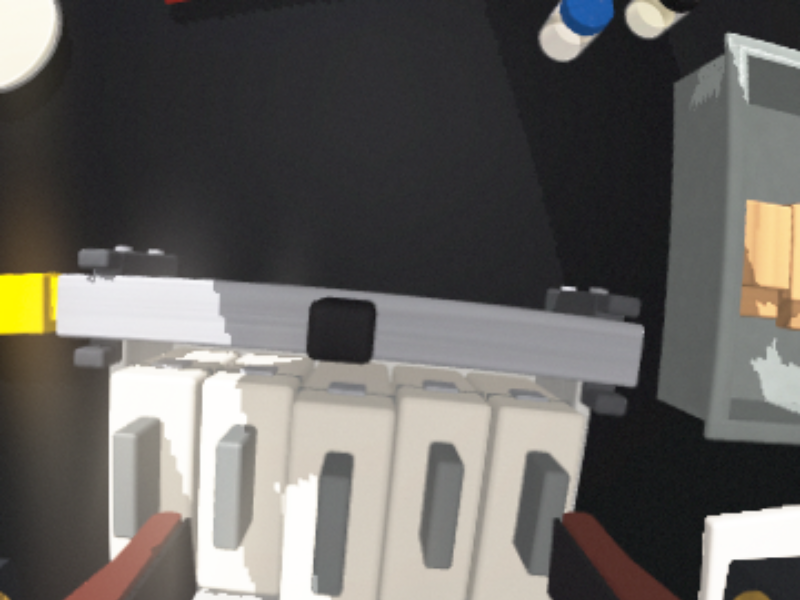

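```bash
python3 - <<'E'
from h import *
W={k:pickle.load(open(k+'.pkl','rb')) for k in('wr1','wr2','wr3')}
f1=lambda u,v:(140+u/2.85,40+v/2.85)
f2=lambda u,v:(110+u/2.2222,v/2.2222)
pts={'barFL':{'wr1':f1(88,77),'wr3':f2(59,275),'wr2':f2(301,19)},
'barFR':{'wr1':f1(741,139),'wr3':f2(643,324)},
'gripFL':{'wr1':f1(386,78),'wr3':f2(309,298)},
'gripFR':{'wr1':f1(456,82),'wr3':f2(375,300)},
'tabFL':{'wr1':f1(400,240),'wr3':f2(323,454),'wr2':f2(625,157)},
'tabFR':{'wr1':f1(435,240),'wr3':f2(352,454),'wr2':f2(672,153)},
'tabBL':{'wr1':f1(388,380),'wr3':f2(316,588),'wr2':f2(618,275)},
'tabBR':{'wr1':f1(422,382),'wr3':f2(346,590),'wr2':f2(670,281)},
'rimFL':{'wr1':f1(62,428),'wr2':f2(306,322)},
'rimBL':{'wr1':f1(62,485),'wr2':f2(304,378)},
'boxL_FL':{'wr1':f1(148,180),'wr2':f2(366,107),'wr3':f2(111,365)},
'tallFL':{'wr1':f1(363,186),'wr2':f2(583,119),'wr3':f2(296,391)},
'tallFR':{'wr1':f1(475,196),'wr2':f2(680,133),'wr3':f2(392,397)},
}
out={}
for k,v in pts.items():
    X,e=tri([(W[n],p,True) for n,p in v.items()]); out[k]=X; print(k,X.round(4),np.round(e,4))
d=out['barFL']-out['barFR'];print('bar len',np.linalg.norm(d),'yaw of rack y axis',np.degrees(np.arctan2(-d[0],d[1])))
print(np.degrees(np.arctan2(*(-(out['tallFL']-out['tallFR'])[:2]*np.array([-1,-1])))))
for n in W: o,_=rays(W[n],(277,205),True);print(n,o.round(3))
E
```

```text
barFL [0.4884 0.0202 0.1012] [0.0005 0.0003 0.0002]
barFR [0.5097 0.2593 0.0978] [0.0003 0.0003]
gripFL [0.5009 0.1278 0.1402] [0.0005 0.0005]
gripFR [0.5017 0.1496 0.1385] [0.0005 0.0005]
tabFL [0.5516 0.1319 0.149 ] [0.001  0.0002 0.0012]
tabFR [0.5504 0.1425 0.161 ] [0.002  0.0017 0.0009]
tabBL [0.5931 0.128  0.1597] [0.0011 0.0025 0.0035]
tabBR [0.5921 0.1393 0.1689] [0.0009 0.0006 0.0005]
rimFL [0.6073 0.028  0.1608] [0.0002 0.0002]
rimBL [0.6244 0.0276 0.1639] [0.0005 0.0005]
boxL_FL [0.5274 0.0447 0.1063] [0.0017 0.0011 0.0018]
tallFL [0.5343 0.1215 0.1308] [0.0008 0.0007 0.0008]
tallFR [0.5367 0.1562 0.1362] [0.0014 0.0012 0.0022]
bar len 0.24000305135237787 yaw of rack y axis 174.9047601470106
-176.02041593763394
wr1 [0.554 0.13  0.43 ]
wr2 [0.594 0.048 0.381]
wr3 [0.495 0.148 0.381]
```

```bash
python3 - <<'E'
from h import *
T=pickle.load(open('top0.pkl','rb'))
for uv in [(270,284),(305,280),(331,276),(243,272),(231,279),(325,231),(320,168),(275,163),(247,166)]: print(uv,plane(T,uv,.01).round(3))
a=np.radians(-5.1);X=np.array([np.cos(a),np.sin(a)]);Y=np.array([-X[1],X[0]])
b=np.array([.415,.139])
P=[np.r_[b+i*.12*Y+j*.013*X,.012] for i in(-1,1) for j in(-1,1)]
print(np.array(P).round(3),proj(T,P).round(0))
E
```

```text
(270, 284) [[0.317 0.155 0.01 ]]
(305, 280) [[0.328 0.031 0.01 ]]
(331, 276) [[ 0.34  -0.061  0.01 ]]
(243, 272) [[0.361 0.25  0.01 ]]
(231, 279) [[0.337 0.293 0.01 ]]
(325, 231) [[ 0.499 -0.046  0.01 ]]
(320, 168) [[ 0.73  -0.036  0.01 ]]
(275, 163) [[0.753 0.127 0.01 ]]
(247, 166) [[0.745 0.23  0.01 ]]
[[0.391 0.021 0.012]
 [0.417 0.018 0.012]
 [0.413 0.26  0.012]
 [0.439 0.257 0.012]] [[307. 262.]
 [308. 254.]
 [240. 257.]
 [241. 250.]]
```

```bash
cat >> h.py <<'E'
YR=-5.1
C=np.array([.5787,.1326])
def rk(x,y):
    a=np.radians(YR);X=np.array([np.cos(a),np.sin(a)]);Y=np.array([-X[1],X[0]])
    return C+x*X+y*Y
E
python3 - <<'E'
from h import *
b=rk(-.067,0);print(b)
yaw=180+YR
r.reach([*b,.36],[180,0,yaw])
r.servo_line([*b,.163+.130],speed=.12)
print(r.sense()['contact_force'].round(2))
r.grab(30);print('op',r.sense()['opening'],r.sense()['contact_force'].round(2))
snap('wrist','bar1')
E
```

```text
[0.51196525 0.13855592]
[-0.56 -0.76  0.88]
op 0.022232833293891602 [ 0.59  0.03 -0.48]
```

View pics/bar1.png

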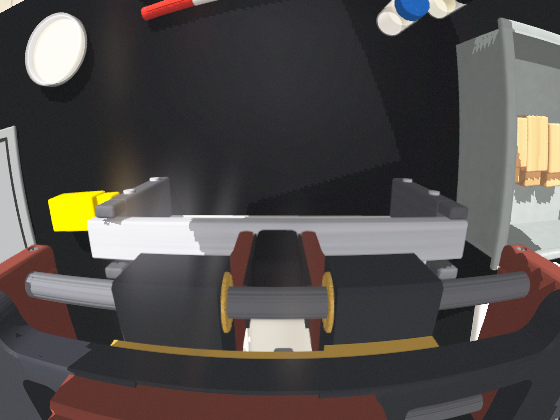

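```bash
python3 - <<'E'
from h import *
b=rk(-.067,0);yaw=180+YR
r.servo_line([*b,.163+.19],speed=.1)
print('F',r.sense()['contact_force'].round(2),r.sense()['torque'].round(2),r.sense()['opening'])
r.servo_line([.415,.139,.163+.19],speed=.15)
snap('wrist','bar2')
r.servo_line([.415,.139,.163+.055],speed=.15)
z=.055
while z>.036:
    z-=.0025; r.servo_line([.415,.139,.163+z],speed=.03); f=r.sense()['contact_force'];print(round(z,4),f.round(1), end=' ')
    if z<.048 and f[2]>2: break
r.let_go();print(r.sense()['contact_force'].round(1))
r.servo_line([.415,.139,.163+.12],speed=.15)
r.servo_line([.415,.139,.163+.25],speed=.25)
s=snap('wrist','bar3');pickle.dump(s,open('bar3.pkl','wb'));print(r.sense()['clock'])
E
```

```text
F [ 0.22 -0.59 -3.37] [ 0.    0.01 -0.01] 0.02186748145486708
0.0525 [ 0.2  0.7 -2.4] 0.05 [-0.  -0.3 -2. ] 0.0475 [ 0.3  0.2 -3.1] 0.045 [ 0.9 -0.  -2.2] 0.0425 [-0.8 -0.8 -2.6] 0.04 [ 0.7  0.1 -3.1] 0.0375 [-7.9 -1.7 13.2] [ 0.6  0.4 -0.4]
46.7583
```

View pics/bar2.png

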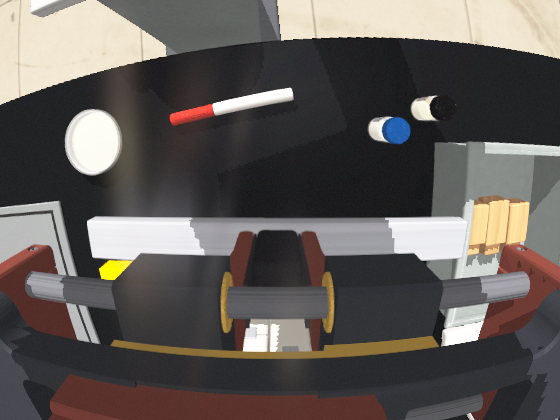

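View pics/bar3.png

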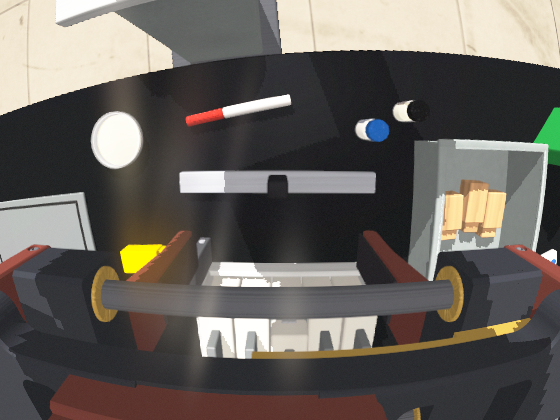

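```bash
cat >> h.py <<'E'
def box_pose(foot,theta,grasp=(.036,.159)):
    """tcp pos/orient: box foot (rack x,y,z), forward tilt theta deg; grasp=(x behind foot, z above foot) in box frame"""
    t=np.radians(theta); gx,gz=grasp
    x=foot[0]+gx*np.cos(t)-gz*np.sin(t); z=foot[2]+gx*np.sin(t)+gz*np.cos(t)
    x-=.163*np.sin(t); z+=.163*np.cos(t)
    p=np.r_[rk(x,foot[1]),z]
    a=np.radians(YR);Y=np.array([-np.sin(a),np.cos(a),0])
    R=Ro.from_rotvec(-t*Y)*Ro.from_euler('xyz',[180,0,180+YR],degrees=True)
    return p,R.as_euler('xyz',degrees=True)
E
python3 - <<'E'
from h import *
W=pickle.load(open('wr1.pkl','rb'))
f1=lambda u,v:(140+u/2.85,40+v/2.85)
P=plane(W,[f1(417.5,240),f1(405,381)],.174,True);print(P)
a=np.radians(YR);X=np.array([np.cos(a),np.sin(a)]);Y=np.array([-X[1],X[0]])
d=P[:,:2]-C;print(d@X,d@Y)
for f,t in [((-.044,.001,.008),0),((-.042,.001,.013),17),((-.05,.001,.05),17),((-.11,.001,.10),17),((-.11,.001,.20),17),((-.11,.001,.2),0)]:
    p,o=box_pose(f,t);print(p.round(3),o.round(1),r.inverse_kinematics(p,o))
E
```

```text
[[0.55255107 0.1371318  0.174     ]
 [0.59184281 0.13382938 0.174     ]]
[-0.02644826  0.0129815 ] [0.00218937 0.00239284]
[0.571 0.134 0.33 ] [180.    0.  174.9] [  9.91630588   2.99668554  80.39127393   0.          96.61204052
 -74.98369412]
[0.477 0.143 0.331] [180.   17.  174.9] [ 14.62134026 -17.89979192 100.10695248  -5.72099235  81.77771775
 -70.25699072]
[0.47  0.143 0.368] [180.   17.  174.9] [ 14.96928219 -19.0922857   97.3100652   -5.77382142  85.78137612
 -70.31560856]
[0.41  0.149 0.418] [180.   17.  174.9] [ 17.99760767 -26.99660939  98.09086432  -6.59633688  93.17742825
 -68.17908412]
[0.41  0.149 0.518] [180.   17.  174.9] [ 17.99760767 -23.2712975   85.02025938  -6.74573987 102.45973417
 -69.27370397]
[0.505 0.14  0.522] [180.    0.  174.9] [ 11.79175474  -3.1832911   66.93248432   0.         116.25080678
 -73.10824526]
```

```bash
python3 - <<'E'
from h import *
y=.0022
p,o=box_pose((-.043,y,.008),0)
r.reach([p[0],p[1],.42],o); r.servo_line(p,speed=.12)
S=lambda:r.sense()
print(p,S()['contact_force'].round(2)); f0=S()['contact_force']
snap('wrist','tab1')
r.grab(8);print('op',S()['opening'],S()['contact_force'].round(2),S()['torque'].round(2))
snap('wrist','tab2');print(S()['clock'])
E
```

```text
[0.57192328 0.13541355 0.33      ] [ 0.01 -0.43  0.61]
op 0.010059528450698184 [ 0.67  0.19 -0.58] [ 0.05 -0.02 -0.02]
49.6083
```

View pics/tab1.png

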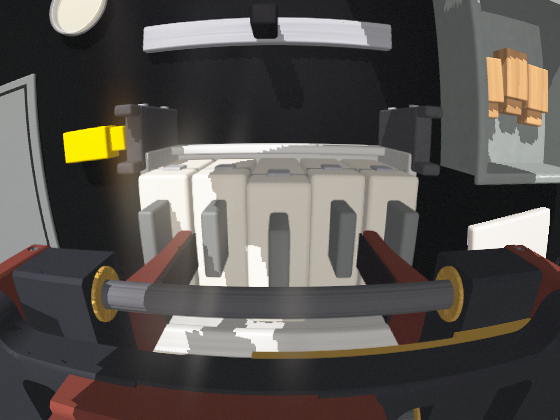

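View pics/tab2.png

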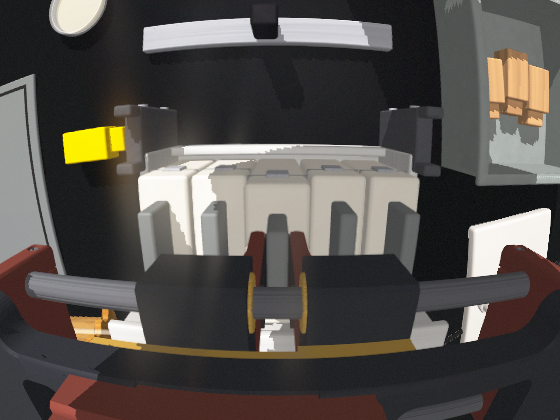

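```bash
python3 - <<'E'
from h import *
y=.0022; S=r.sense
r.grab(50);print('op',S()['opening'])
print('lift')
for dz in (.002,.004,.005):
    p,o=box_pose((-.043,y,.008+dz),0); r.servo_line(p,o,speed=.03); print(S()['contact_force'].round(1))
for t in range(2,17,2):
    p,o=box_pose((-.043+.003*min(1,t/8),y,.013),t); r.servo_line(p,o,speed=.05); f=S()['contact_force'];print(t,f.round(1),S()['torque'].round(2))
    if np.linalg.norm(f)>20: print('STOP');break
r.wait(.3)
s=snap('wrist','tilt1');snap('scene','tilt1s');print(S()['clock'],S()['opening'])
E
```

```text
op 0.00968563900074448
lift
[-0.8  0.6 -4.4]
[-0.   0.3 -4.3]
[-0.4  0.2 -3. ]
2 [-1.   0.2 -3.9] [0.04 0.12 0.02]
4 [ 0.1 -0.2 -3.2] [ 0.03  0.1  -0.02]
6 [-0.6 -0.1 -4.1] [0.06 0.2  0.03]
8 [ 0.   0.5 -4.1] [-0.    0.24 -0.02]
10 [ 0.   0.2 -3.8] [0.05 0.26 0.02]
12 [ 0.1  0.3 -3.2] [ 0.03  0.29 -0.03]
14 [ 0.5 -0.5 -3.2] [ 0.11  0.4  -0.05]
16 [-0.2 -1.1 -4.1] [ 0.05  0.44 -0.03]
53.9083 0.009893146843034634
```

View pics/tilt1.png

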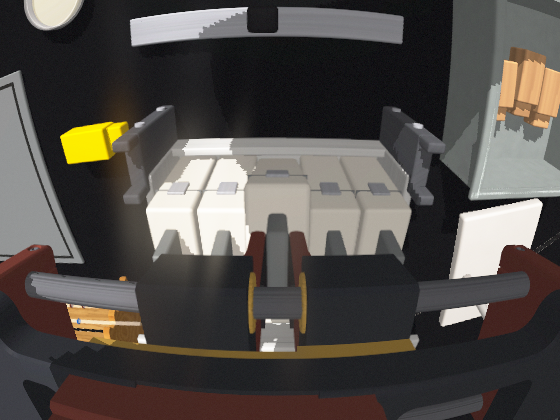

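View pics/tilt1s.png

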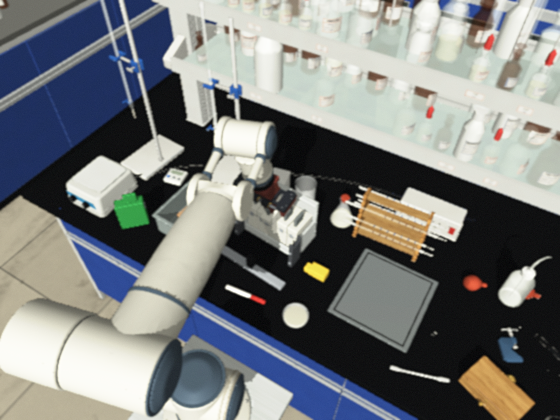

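```bash
python3 - <<'E'
from h import *
y=.0022; S=r.sense
for f,t,v in [((-.041,y,.03),16,.06),((-.048,y,.05),16,.06),((-.08,y,.09),16,.1),((-.11,y,.14),16,.12),((-.11,y,.20),16,.15),((-.11,y,.20),0,.15)]:
    p,o=box_pose(f,t); r.servo_line(p,o,speed=v); F=S()['contact_force'];print(f,F.round(1))
    if np.linalg.norm(F)>20: print('STOP');break
s=snap('wrist','out1');print(S()['clock'],S()['opening'])
snap('top','out1t')
E
```

```text
(-0.041, 0.0022, 0.03) [-0.  -0.2 -4.2]
(-0.048, 0.0022, 0.05) [ 0.9  0.2 -5. ]
(-0.08, 0.0022, 0.09) [ 0.  -0.7 -3.4]
(-0.11, 0.0022, 0.14) [-0.7  0.4 -5. ]
(-0.11, 0.0022, 0.2) [ 0.5 -0.5 -5.1]
(-0.11, 0.0022, 0.2) [ 0.5  0.1 -3.3]
57.4833 0.0098163529431562
```

View pics/out1.png

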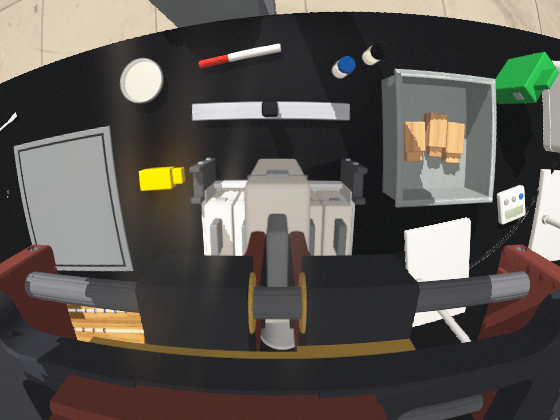

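View pics/out1t.png

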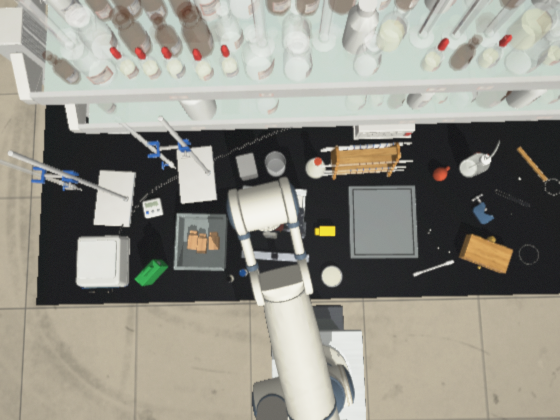

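```bash
python3 - <<'E'
from h import *
S=r.sense
o=[180,0,180]
# tcp is above grasp; box centre is 8mm behind tab
tx,ty=.522-.008,-.255
r.reach([tx,ty,.51],o); r.servo_line([tx,ty,.36],speed=.12)
z=.36
while z>.322:
    z-=.003 if z>.333 else .001
    r.servo_line([tx,ty,z],speed=.03);r.wait(.05); f=S()['contact_force']
    if z<.335: print(round(z,4),f.round(1),end=' ')
    if f[2]>2: break
snap('wrist','mat1')
r.let_go(); print(S()['contact_force'].round(1)); r.wait(.3)
r.servo_line([tx,ty,z+.06],speed=.08); r.servo_line([tx,ty,.50],speed=.2)
s=snap('wrist','mat2');pickle.dump(s,open('mat2.pkl','wb'));snap('scene','mat2s')
print(S()['clock'])
E
```

```text
0.333 [ 0.8  0.5 -3.1] 0.332 [-0.3  0.4 -4.1] 0.331 [-0.4 -0.5 -4.4] 0.33 [ 0.7 -0.4 -4.3] 0.329 [ 0.9 -0.2 -3.8] 0.328 [ 0.4  0.1 -4.4] 0.327 [-0.9 -0.3 -3.2] 0.326 [-1.2  1.   2.9] [ 0.2 -0.4 -0.3]
68.5333
```

View pics/mat2.png

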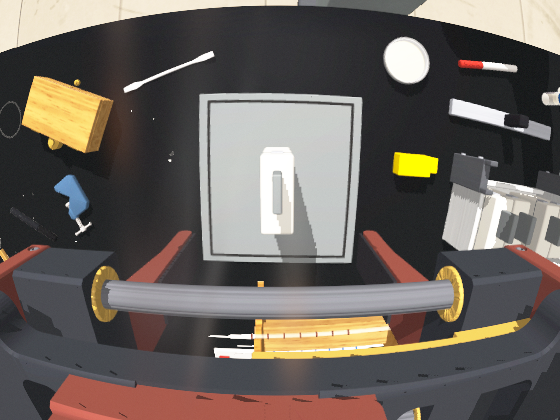

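View pics/mat2s.png

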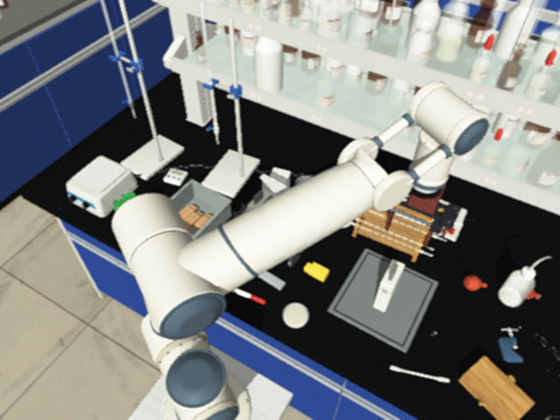

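```bash
python3 - <<'E'
from h import *
r.reach([.50,.139,.41],[180,0,180]); s=snap('wrist','bar4');pickle.dump(s,open('bar4.pkl','wb'))
im=s['frame'][:,:,::-1]
cv2.imwrite('pics/bar4z.png',cv2.resize(im[50:260,140:420],None,fx=2.85,fy=2.85,interpolation=2))
s2=pickle.load(open('bar3.pkl','rb'))
for q,z in ((s,.012),(s2,.012)):
    g=q['frame'].astype(int).sum(2)/3; m=np.zeros(g.shape,np.uint8); m[80:215,165:400]=g[80:215,165:400]>105
    n,l,st,ce=cv2.connectedComponentsWithStats(m)
    for i in range(1,n):
        if st[i,4]>800:
            cn=cv2.findContours((l==i).astype(np.uint8),0,1)[0][0][:,0];P=plane(q,cn,z,True)
            print(st[i],cv2.minAreaRect((P[:,:2]*1000).astype(np.float32)))
E
```

```text
[ 177   92  202   39 4021] ((414.100830078125, 137.3624725341797), (239.19613647460938, 26.353849411010742), 84.8830795288086)
[ 182  192  183   23 2791] ((526.2635498046875, 131.55426025390625), (225.9337158203125, 27.753610610961914), 89.97026824951172)
[ 186   94  105   30 1074] ((324.576416015625, 98.9229736328125), (13.847963333129883, 125.67825317382812), 5.806209564208984)
[ 179  171  197   22 3925] ((413.342529296875, 137.28981018066406), (239.2186737060547, 26.200857162475586), 84.78407287597656)
```

View pics/bar4z.png

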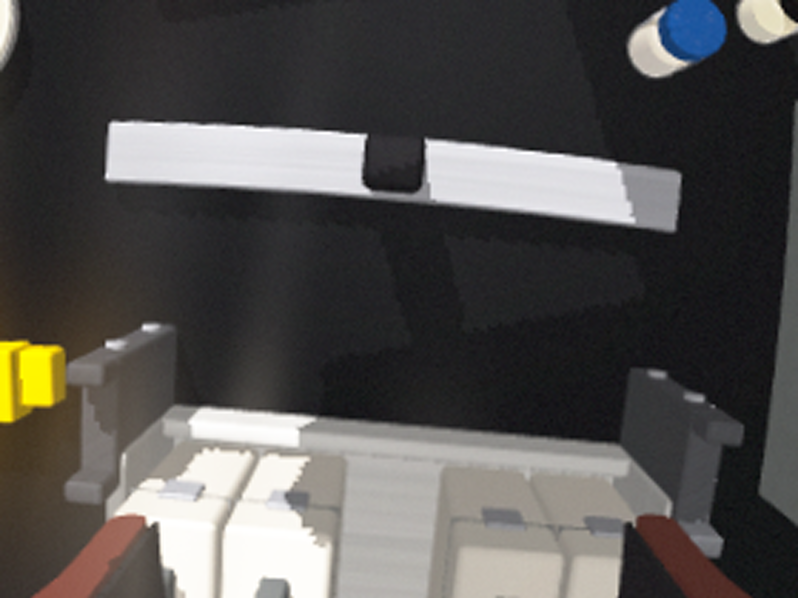

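```bash
python3 - <<'E'
from h import *
q=pickle.load(open('bar4.pkl','rb'))
im=q['frame'][:,:,::-1]
a=cv2.resize(im[155:260,150:215],None,fx=6,fy=5.6,interpolation=2);b=cv2.resize(im[155:260,345:410],None,fx=6,fy=5.6,interpolation=2)
cv2.imwrite('pics/posts.png',np.hstack([a,b]))
E
```

```text
(no output)
```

View pics/posts.png

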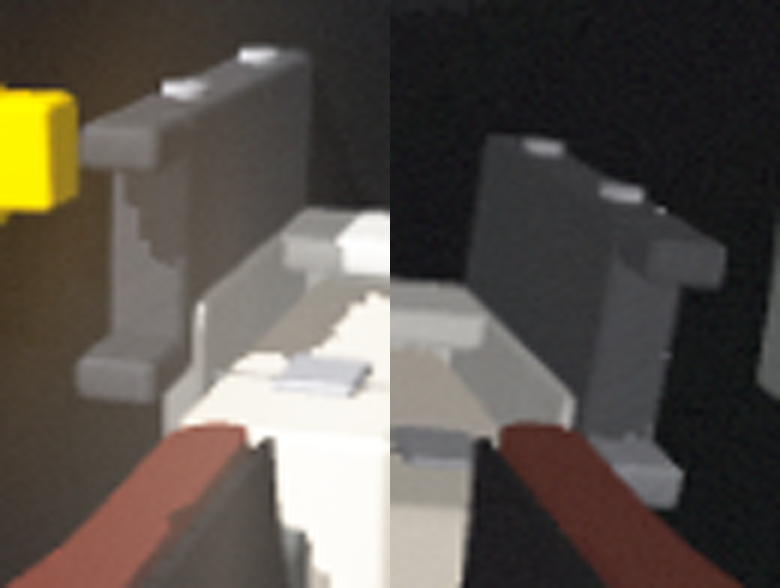

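```bash
python3 - <<'E'
from h import *
q=pickle.load(open('bar4.pkl','rb'))
fl=lambda u,v:(150+u/6,155+v/5.6); fr=lambda u,v:(345+(u-390)/6,155+v/5.6)
a=np.radians(YR);X=np.array([np.cos(a),np.sin(a)]);Y=np.array([-X[1],X[0]])
for n,uv in {'Lf':[fl(82,165),fl(156,168)],'Lb':[fl(77,397),fl(152,402)],'Rf':[fr(650,280),fr(720,290)],'Rb':[fr(612,497),fr(681,507)]}.items():
    P=plane(q,uv,.107,True)[:,:2];d=P-C;print(n,P.round(4).tolist(),'rackx',(d@X).round(4),'racky',(d@Y).round(4))
E
```

```text
Lf [[0.4854, 0.0323], [0.4861, 0.0445]] rackx [-0.084  -0.0844] racky [-0.1082 -0.096 ]
Lb [[0.5255, 0.0279], [0.5262, 0.0406]] rackx [-0.0437 -0.0441] racky [-0.109  -0.0963]
Rf [[0.5051, 0.2411], [0.5069, 0.2532]] rackx [-0.0829 -0.0823] racky [0.1015 0.1138]
Rb [[0.5437, 0.2383], [0.5459, 0.2506]] rackx [-0.0443 -0.0432] racky [0.1022 0.1146]
```

```bash
python3 - <<'E'
from h import *
S=r.sense; o=[180,0,180+YR]
r.reach([.4148,.1383,.30],o); r.servo_line([.4148,.1383,.203],speed=.12)
print(S()['contact_force'].round(1)); r.grab(30); print(S()['opening'],S()['contact_force'].round(1))
r.servo_line([.4148,.1383,.36],speed=.15)
b=rk(-.067,.0026);print(b)
r.servo_line([*b,.36],speed=.15); snap('wrist','bar5')
r.servo_line([*b,.163+.155],speed=.1)
z=.155
while z>.1265:
    z-=.002 if z>.132 else .001
    r.servo_line([*b,.163+z],speed=.03);r.wait(.05); f=S()['contact_force']
    print(round(z,4),f.round(1),end=' ')
    if f[2]>3: break
snap('wrist','bar6');print(S()['torque'].round(2),S()['clock'])
E
```

```text
[ 0.3 -0.3  0. ]
0.021805921655497603 [0.3 1.3 0.3]
[0.51219637 0.14114562]
0.153 [-0.6 -0.1 -2.6] 0.151 [ 0.3 -0.3 -2.7] 0.149 [-0.6  0.2 -3.6] 0.147 [-0.5 -0.4 -2.6] 0.145 [-0.6 -0.3 -3. ] 0.143 [-0.1  0.1 -2. ] 0.141 [-0.1  0.6 -3.5] 0.139 [-0.4 -0.8 -3.4] 0.137 [-0.4  0.7 -1.8] 0.135 [ 0.3  0.4 -2.2] 0.133 [-0.3 -0.2 -2.6] 0.131 [-0.2  0.3 -2.6] 0.13 [-0.  -0.2 -2.3] 0.129 [-3.  -0.3  5.5] [-0.16  0.71 -0.05] 79.55
```

View pics/bar6.png

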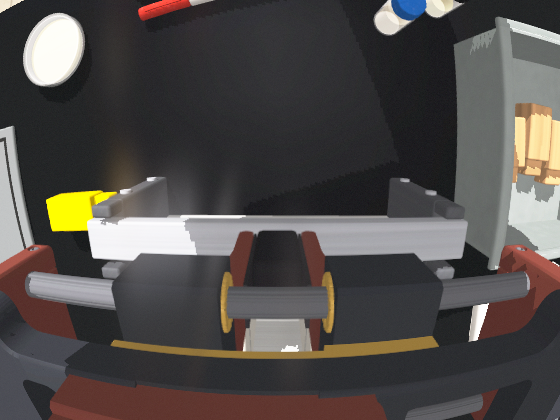

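Contact came at the expected height, with the bar lying in both notches. I'll release it, back off and check.

```bash
python3 - <<'E'
from h import *
S=r.sense
p=S()['tcp_pos']; r.let_go(); r.servo_line([p[0],p[1],.36],speed=.12)
for n,q in [('f1',[.62,.13,.45]),('f2',[.53,.14,.42]),('f3',[.62,-.25,.50]),('f4',[.47,.25,.45])]:
    r.reach(q,[180,0,180]); s=snap('wrist',n);pickle.dump(s,open(n+'.pkl','wb'))
    if n=='f1': cv2.imwrite('pics/f1z.png',cv2.resize(s['frame'][40:250,140:420,::-1],None,fx=2.85,fy=2.85,interpolation=2))
    if n=='f2': cv2.imwrite('pics/f2z.png',cv2.resize(s['frame'][40:250,140:420,::-1],None,fx=2.85,fy=2.85,interpolation=2))
t=snap('top','f_top');print(S()['clock'],S()['contact_force'].round(1))
E
```

```text
86.1083 [ 0.8 -0.2 -0.2]
```

View pics/f1z.png

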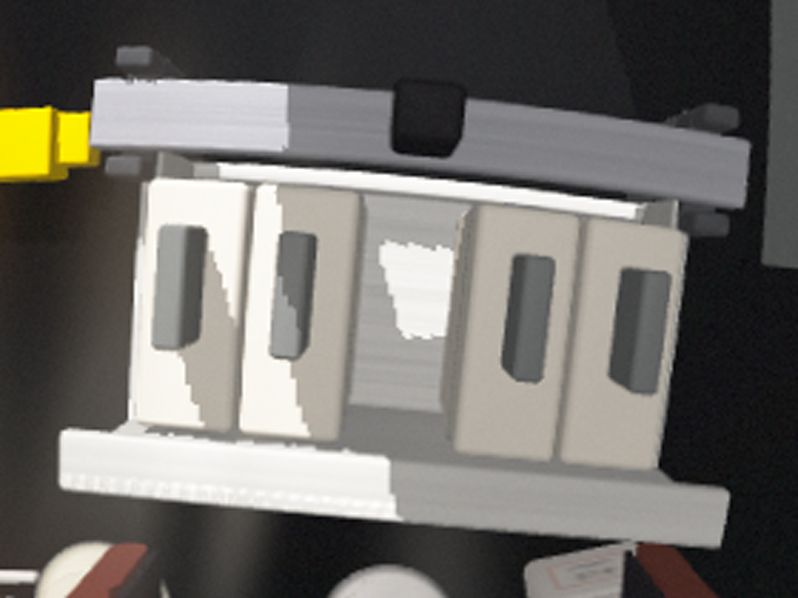

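View pics/f2z.png

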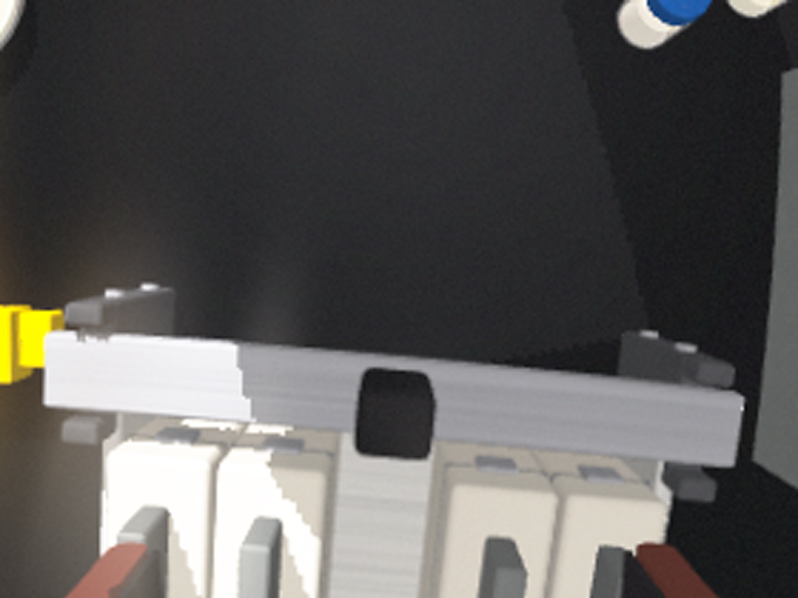

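View pics/f3.png

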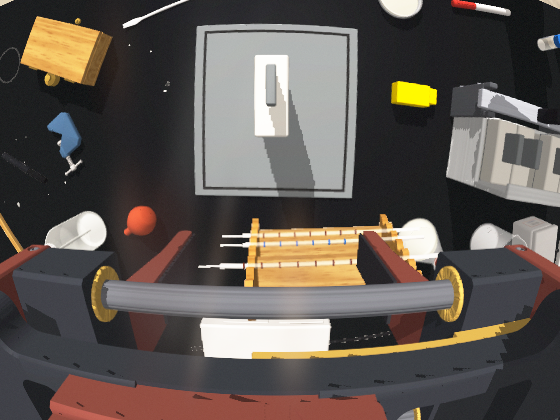

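View pics/f4.png

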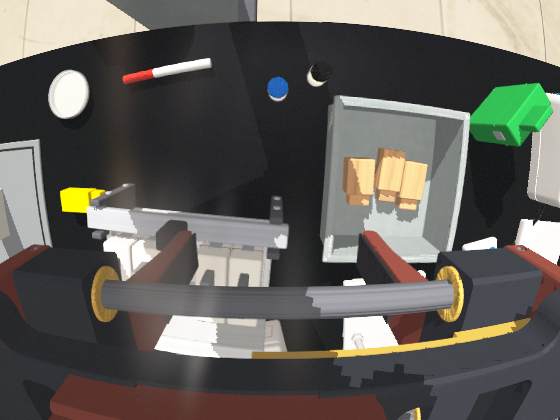

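```bash
python3 - <<'E'
from h import *
A=pickle.load(open('f1.pkl','rb'));B=pickle.load(open('f2.pkl','rb'))
f=lambda u,v:(140+u/2.85,40+v/2.85)
L,_=tri([(A,f(94,80),True),(B,f(46,332),True)]);R,_=tri([(A,f(750,141),True),(B,f(743,393),True)])
print(L,R);m=(L+R)/2;a=np.radians(YR);X=np.array([np.cos(a),np.sin(a)]);Y=np.array([-X[1],X[0]])
d=m[:2]-C;print('bar rack x,y(true centre .0026)',d@X+.013,d@Y,'yaw',np.degrees(np.arctan2(-(R-L)[0],(R-L)[1])))
M=pickle.load(open('f3.pkl','rb'));P=plane(M,[(256,56),(289,56),(254,136),(287,136)],.139,True);print('tall top',P.round(3).tolist(),P.mean(0)[:2]-[.529,-.255])
print(r.sense()['joint_vel'].round(2).max()); r.wait(.5); r.hand_in(); print(r.sense()['clock'])
E
```

```text
[0.48884242 0.02124767 0.09845932] [0.50982741 0.26148758 0.09762018]
bar rack x,y(true centre .0026) -0.06683027213349567 0.0016778104854721994 yaw -4.992124124472976
tall top [[0.48, -0.272, 0.139], [0.48, -0.238, 0.139], [0.565, -0.274, 0.139], [0.565, -0.24, 0.139]] [-0.00654386 -0.00081133]
0.11
the job is handed in; nothing more can be done
the job is handed in; nothing more can be done
```

The job is done and handed in at about 87 s of the 210 s. I got no verdict, so the checks below are my own measurements.

**What I did**
- **Offcuts:** I found three on the mat and put all three in the bin. There was no fourth on the mat, and I left the yellow and green look-alikes alone.
- **Bar off:** I lifted the bar off its posts and set it down on the bench in front of the rack.
- **Tall box:** It was the middle one of the row. I tilted it about 16° by its tab with its foot still in the rack, pulled it free and stood it on the mat.
- **Bar back:** I laid the bar back in both notches.

**What the last checks showed**
- **Tall box:** It stands upright on the mat, about 7 mm from the mat's centre.
- **Bar position:** It lies at x = −66.8 mm in the rack frame and about 1 mm off centre along its length. Its angle matches the rack to about 0.1°. It made contact at the expected height.
- **Rest of the scene:** The four other boxes look upright, the three offcuts are in the bin, and the flask and beaker stand where they were.

**What disagreed**
- **Heights:** The two-view heights came out 2 to 4 mm below the text's values for the bar's top edge, before and after the job. The grip block read about 9 mm low, and the tall box's tab about 5 to 25 mm low. I put this down to the views being close together and trusted the contact heights instead.
- **Rack centre:** My first estimate of the rack's centre along the row was about 2.6 mm off. I corrected it from the posts before putting the bar back.

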